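# Sort the potted succulents back into their own saucers

### The job

The three little potted plants are standing in one another's saucers: put every pot into the saucer of its own shape (round in round, square in square, oblong in oblong), centred and upright, the square and the oblong one lined up with the sides of their saucers. The pots are wet underneath, so never stand one on the bare table: use the free slatted wooden trivet as the halfway place. Do not drop the pots, and leave the ink jar, the mug and the pencil tin alone.

Things in the scene. Friction and masses are not known exactly. Their poses are not given: they have to be found in the camera images.
- pot_round_center (a point): Round plant pot, 60 mm in diameter, with one ball cactus. Black plastic, straight-sided, 64 mm tall without the plant, which rises 10 mm above the rim inside its outline; about 0.2 kg, loose. This point lies on its vertical axis, half-way up (32 mm above its underside); z is up.
- pot_square_center (a point): Square plant pot, 56 x 56 mm, with a flat rosette succulent. Black plastic, straight-sided, 64 mm tall without the plant, which rises 10 mm above the rim inside its outline; about 0.2 kg, loose. This point lies on its vertical axis, half-way up (32 mm above its underside); z is up. Its sides run along its x and y.
- pot_oblong_center (a point): Oblong plant pot, 48 mm along its x, 76 mm along its y, with two small ball cacti. Black plastic, straight-sided, 64 mm tall without the plant, which rises 10 mm above the rim inside its outline; about 0.2 kg, loose. This point lies on its vertical axis, half-way up (32 mm above its underside); z is up.
- saucer_round: Round white stoneware saucer for the pot of its own outline, with a flat inner floor 8 mm above the table and a 4 mm thick rim whose top is 14 mm above the table; 120 mm across outside, 112 mm inside. Origin: centre of its underside, on the table top. Fixed to the table.
- saucer_square: Square white stoneware saucer for the pot of its own outline, with a flat inner floor 8 mm above the table and a 4 mm thick rim whose top is 14 mm above the table; 100 x 100 mm outside, 92 x 92 mm inside, sides along its x and y. Origin: centre of its underside, on the table top. Fixed to the table.
- saucer_oblong: Oblong white stoneware saucer for the pot of its own outline, with a flat inner floor 8 mm above the table and a 4 mm thick rim whose top is 14 mm above the table; 92 mm along its x and 136 mm along its y outside, 84 x 128 mm inside. Origin: centre of its underside, on the table top. Fixed to the table.
- trivet: Flat slatted wooden trivet, 120 x 120 mm, no rim, top 8 mm above the table; empty at the start, the halfway place. Origin: centre of its underside, on the table top. Fixed to the table.
- ink_jar_center (a point): Small round glass ink jar with a black cap, 44 mm in diameter, 55 mm tall. Bystander, loose; this point is its centre.
- mug_center (a point): Blue ceramic mug, 74 mm in diameter, 75 mm tall, with a handle on its y side. Bystander, loose; this point is its centre.
- pencil_tin_center (a point): Flat steel pencil tin, 70 x 170 mm, 18 mm high. Bystander, loose; this point is its centre.
Things that resemble listed ones, but are neither listed nor needed, are in the scene too. What is shaped like the saucer_oblong but blue or purple is not meant.

How it is judged (in metres and radians):
On the way:
1. one of the pots is set down on the trivet and let go (((horizontal distance between pot_round_center and trivet below 0.045 m and height (world z) of pot_round_center between 0.037 and 0.043 m and angle between pot_round_center's own z axis and vertical below 0.08 rad and linear speed of pot_round below 0.02 m/s and angular speed of pot_round below 0.2 rad/s and contact force between the fingers and pot_round below 0.1 N) or (horizontal distance between pot_square_center and trivet below 0.045 m and height (world z) of pot_square_center between 0.037 and 0.043 m and angle between pot_square_center's own z axis and vertical below 0.08 rad and linear speed of pot_square below 0.02 m/s and angular speed of pot_square below 0.2 rad/s and contact force between the fingers and pot_square below 0.1 N) or (horizontal distance between pot_oblong_center and trivet below 0.045 m and height (world z) of pot_oblong_center between 0.037 and 0.043 m and angle between pot_oblong_center's own z axis and vertical below 0.08 rad and linear speed of pot_oblong below 0.02 m/s and angular speed of pot_oblong below 0.2 rad/s and contact force between the fingers and pot_oblong below 0.1 N))), for 0.2 s.
At the end, for the whole second after the job is handed in: Every pot stands upright and released, at rest, on the floor of the saucer of its own shape, its axis within 14 mm of the saucer centre; the square and oblong pots are lined up with their saucers within 15 degrees (the square one by any side, the oblong one either way round) (horizontal distance between pot_round_center and saucer_round below 0.014 m and height (world z) of pot_round_center between 0.037 and 0.043 m and angle between each of pot_round_center, pot_square_center, pot_oblong_center's own z axis and vertical below 0.08 rad and linear speed of each of pot_round, pot_square, pot_oblong below 0.02 m/s and angular speed of each of pot_round, pot_square, pot_oblong below 0.2 rad/s and contact force between the fingers and pot_round below 0.1 N and horizontal distance between pot_square_center and saucer_square below 0.014 m and height (world z) of pot_square_center between 0.037 and 0.043 m and contact force between the fingers and pot_square below 0.1 N and horizontal distance between pot_oblong_center and saucer_oblong below 0.014 m and height (world z) of pot_oblong_center between 0.037 and 0.043 m and contact force between the fingers and pot_oblong below 0.1 N and angle between the x axis of pot_oblong_center and the x axis of saucer_oblong, either way round below 0.26 rad and (angle between the x axis of pot_square_center and the x axis of saucer_square, either way round below 0.26 rad or angle between the y axis of pot_square_center and the x axis of saucer_square, either way round below 0.26 rad)); the robot touches nothing.
It fails at once if a pot stands on (or is lowered to) the bare table (height (world z) of any of pot_round_center, pot_square_center, pot_oblong_center below 0.036 m).
It fails at once if a pot is dropped: it falls freely by more than about 2 cm ((contact force between anything else and pot_round below 0.05 N and linear speed of pot_round above 0.65 m/s) or (contact force between anything else and pot_square below 0.05 N and linear speed of pot_square above 0.65 m/s) or (contact force between anything else and pot_oblong below 0.05 N and linear speed of pot_oblong above 0.65 m/s)).
It fails at once if the ink jar, the mug or the pencil tin is moved by more than 15 mm (distance of any of ink_jar_center, mug_center, pencil_tin_center from where it was at the start of the episode above 0.015 m).
It also fails if it takes over 109 s, if anything falls off the work surface, if the arm or the gripper's body presses on something with over 40 N, if the wrist force passes 120 N, or if a joint passes its speed limit or range.

### The arm

A 7-joint arm with a two-finger parallel gripper is mounted at the origin on the work surface. World frame = base frame: x ahead of the robot, y to its left, z up, the work surface at z = 0. Lengths are in m, angles in degrees, forces in N, time in s.
With the tool pointing down it reaches from about 0.4 to 0.875 m from the base axis. Payload 19.3 kg.
Tool frame: the origin (TCP) lies midway between the tips of the shut fingers; the grasp point (between the pads) lies 19 mm behind it; z points along the fingers, x is the direction in which the jaws open and shut, and the axes are right-handed (so a half turn about z gives the same grasp; the last joint's range is limited). The gripper opens to 85 mm and grips with 20 to 120 N. Pads are 22 mm wide; open, the fingers measure 114 mm over their backs; the gripper's body (76 mm by 85 mm) begins 54 mm behind the grasp point. The pads swing forward as they close: fully open they stand 13 mm farther back than shut.
Start: joints at [-78.736, 29.874, -2.08, 91.645, 1.215, 58.505, -6.463], TCP at [0.165, 0.603, 0.231] pointing down, gripper open.
Joint ranges: [-166.77, 166.77], [-17.47, 122.26], [-85.68, 81.53], [9.62, 139.38], [-72.42, 252.41], [9.2, 110.78], [-144.41, 144.41]. Speed limits (degrees/s): [108.29, 108.29, 136.94, 136.94, 172.46, 172.46, 172.46].

### API

Orientations are given as [roll, pitch, yaw] about the fixed x, y, z axes, in that order (R = Rz(yaw) Ry(pitch) Rx(roll)).
In Python, from station import r gives the robot as it stands. Calls block until the motion is done:
- r.reach(position, orientation): joint-space move of the TCP to a pose.
- r.move_linear(position, ori=None, rate=0.15): straight line of the TCP; ori=None keeps the orientation; rate is the mean speed in m/s.
- r.set_joints(angles): joint-space move.
- r.command_gripper(opening): opening from 0.0 (shut) to 1.0 (fully open); the grip force is fixed at half the most; returns when the fingers have stopped.
- r.pause(seconds).
- r.ik(position, orientation): joint angles nearest the present ones, or None.
- r.grab_frame(name): name is "scene" or "top" or "wrist"; returns the picture (400x640x3 uint8, blue, green, red); there is no depth.
- r.calibration(name): a dict with "intrinsics" (3x3 intrinsics, pixels), "R" (3x3) and "t" (3): a world point X has camera coordinates R X + t. Camera axes: x right, y down, z forward; pixel columns grow to the right and rows downward; lengths in m; the calibration is good to about 2 mm. A picture is of the moment at which its call begins: read the wrist's pose just before it. calibration takes no time and is no camera call; for the wrist camera it gives the pose at the moment of the call.
A pose or a line that the arm cannot do raises r.Unreachable and nothing moves.
- r.sign_off(): hands the job in, once; it reports no verdict.
Readings, each from a call of its own:
- r.get_clock(): time.
- r.get_qpos(): joint angles.
- r.get_qd(): joint speeds.
- r.get_joint_torque(): joint torques, N m.
- r.get_ee_pos(): TCP position.
- r.get_tool_rot(): TCP orientation.
- r.get_force(): force on the tool from outside, world axes, zero at the start.
- r.get_torque(): the same for the moment, N m.
- r.get_opening(): opening from 0.0 (shut) to 1.0 (fully open).
Only numpy, scipy, OpenCV 4.12 (cv2) and the standard library are available. Lean on these libraries where they do the work, as an engineer would, in place of code of your own. Each camera call takes 0.05 s, during which the arm holds its last target.

## Working session

There is one attempt and no reset: what is moved stays moved. The work goes in short steps, each a Python script; the robot and the scene stay as the last script left them, time stands still between calls to the robot, and variables do not carry over. Pictures are saved under pics/ and viewed, and the job is handed in when it is done.

```bash
mkdir -p pics; ls; python3 - <<'E'
from station import r
import cv2,numpy as np
for n in("scene","top","wrist"):
    cv2.imwrite(f"pics/{n}0.png",r.grab_frame(n))
    c=r.calibration(n); print(n,np.round(c["intrinsics"],1).tolist(),np.round(c["R"],3).tolist(),np.round(c["t"],3).tolist(), "cam at",np.round(-np.array(c["R"]).T@np.array(c["t"]),3))
print(r.get_clock(),r.get_tool_rot(),r.get_ee_pos())
E
```

```text
pics
scene [[511.3, 0.0, 312.5], [0.0, 511.3, 187.2], [0.0, 0.0, 1.0]] [[-0.809, 0.587, -0.005], [0.437, 0.596, -0.673], [-0.393, -0.547, -0.739]] [0.267, -0.309, 1.753] cam at [1.04  0.986 1.09 ]
top [[500.8, 0.0, 319.7], [0.0, 500.8, 203.8], [0.0, 0.0, 1.0]] [[0.025, -1.0, 0.001], [-0.997, -0.025, -0.07], [0.07, 0.001, -0.998]] [0.185, 0.521, 1.747] cam at [0.393 0.196 1.779]
wrist [[321.4, 0.0, 327.2], [0.0, 321.4, 205.9], [0.0, 0.0, 1.0]] [[0.264, 0.965, -0.001], [0.927, -0.253, 0.277], [0.267, -0.074, -0.961]] [-0.623, -0.036, 0.379] cam at [0.096 0.62  0.373]
0.15 [1.79997813e+02 4.61973030e-02 7.47142610e+01] [0.16473593 0.60267268 0.23087834]
```

View pics/scene0.png

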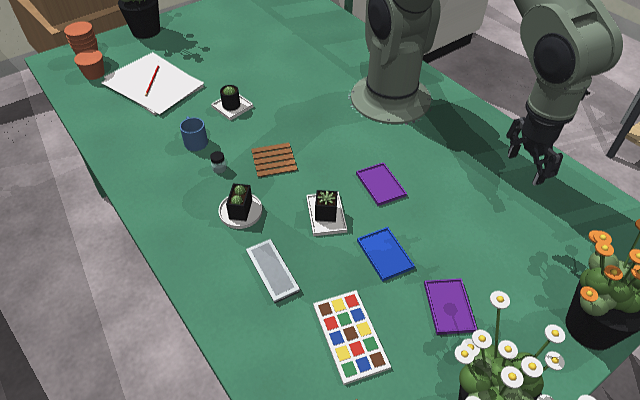

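View pics/top0.png

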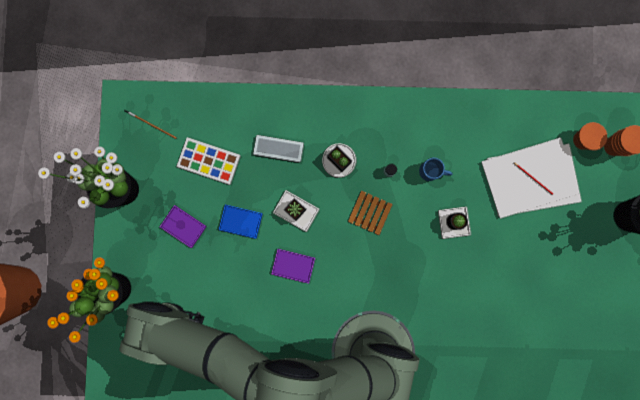

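View pics/wrist0.png

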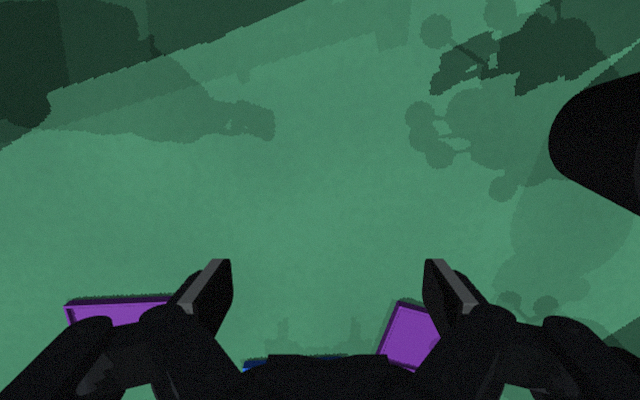

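The top view shows the oblong pot in the round saucer (338,160), the square pot in the oblong saucer (296,210) and the round pot in the square saucer (455,222). The trivet is at (370,213), with the ink jar at (391,171) and the mug at (433,170). Next I'll get a rough fix from this view.

```bash
cat > h.py <<'E'
import cv2,numpy as np
def ray(c,uv,z):
    K=np.array(c["intrinsics"]);R=np.array(c["R"]);t=np.array(c["t"])
    uv=np.atleast_2d(np.array(uv,float))
    d=(np.linalg.inv(K)@np.c_[uv,np.ones(len(uv))].T).T@R   # R^T d
    o=-R.T@t
    s=(z-o[2])/d[:,2]
    return o+d*s[:,None]
def proj(c,X):
    K=np.array(c["intrinsics"]);X=np.atleast_2d(X)
    p=(np.array(c["R"])@X.T).T+np.array(c["t"]); q=(K@p.T).T
    return q[:,:2]/q[:,2:]
def rect(P):
    (cx,cy),(w,h),a=cv2.minAreaRect((P[:,:2]*1000).astype(np.float32))
    return round(cx/1000,4),round(cy/1000,4),round(w,1),round(h,1),round(a,1)
E
python3 - <<'E'
from station import r
from h import *
im=cv2.imread("pics/top0.png");c=r.calibration("top")
cv2.imwrite("pics/topz.png",cv2.resize(im[110:260,240:490],None,fx=3.2,fy=3.2,interpolation=cv2.INTER_CUBIC))
hsv=cv2.cvtColor(im,cv2.COLOR_BGR2HSV)
W=((hsv[...,1]<60)&(hsv[...,2]>120)).astype(np.uint8)
T=((hsv[...,0]<20)&(hsv[...,1]>90)&(hsv[...,2]>60)).astype(np.uint8)
T=cv2.morphologyEx(T,cv2.MORPH_CLOSE,np.ones((5,5)))
for nm,M,z in(("W",W,.014),("T",T,.008)):
    for k in cv2.findContours(M,cv2.RETR_EXTERNAL,cv2.CHAIN_APPROX_NONE)[0]:
        x,y,w,h=cv2.boundingRect(k)
        if w*h>300 and 240<x<480 and y>100: print(nm,(x,y,w,h),rect(ray(c,k[:,0],z)))
B=((hsv[...,2]<60)).astype(np.uint8)
for k in cv2.findContours(B,cv2.RETR_EXTERNAL,cv2.CHAIN_APPROX_NONE)[0]:
        x,y,w,h=cv2.boundingRect(k)
        if w*h>100 and 240<x<480 and 130<y<240: print("B",(x,y,w,h),rect(ray(c,k[:,0],.072)))
E
```

```text
W (281, 378, 32, 22) (-0.1298, 0.265, 104.4, 70.5, 84.0)
W (392, 358, 21, 42) (-0.0847, -0.089, 62.8, 138.0, 77.6)
W (340, 317, 21, 20) (0.0883, 0.0788, 31.6, 95.4, 45.9)
W (371, 315, 41, 36) (0.0868, -0.0693, 182.2, 52.4, 53.0)
W (439, 207, 32, 32) (0.4632, -0.2785, 102.1, 101.5, 8.6)
W (273, 190, 46, 42) (0.4905, 0.2819, 138.3, 94.0, 62.0)
W (325, 143, 31, 34) (0.6762, 0.1286, 119.5, 105.6, 4.5)
W (253, 135, 51, 27) (0.7116, 0.3516, 170.8, 70.9, 81.9)
T (348, 191, 44, 44) (0.4901, 0.0209, 119.4, 119.6, 68.0)
B (447, 213, 20, 17) (0.465, -0.2697, 54.6, 65.2, 1.4)
B (285, 205, 21, 15) (0.4914, 0.2829, 53.2, 50.6, 46.5)
B (374, 164, 23, 15) (0.6289, -0.0232, 37.1, 82.0, 24.1)
B (419, 163, 14, 19) (0.6259, -0.1559, 67.6, 31.1, 30.0)
B (426, 160, 17, 16) (0.6471, -0.1913, 51.9, 55.0, 0.6)
B (255, 155, 44, 8) (0.6631, 0.3508, 150.0, 4.6, 81.9)
B (313, 154, 20, 23) (0.6428, 0.1815, 80.6, 41.5, 46.2)
B (327, 147, 24, 25) (0.6681, 0.1373, 75.8, 51.3, 46.1)
```

```bash
sleep 1
```

```text
(no output)
```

View pics/topz.png

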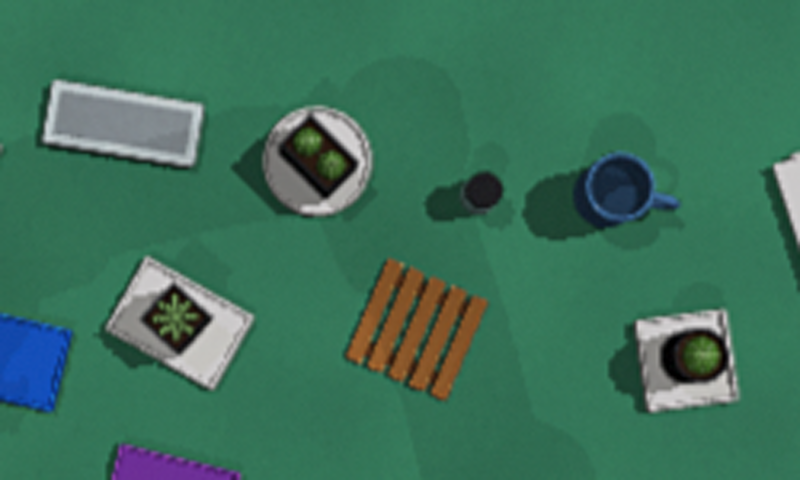

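The top-view fix matches the known sizes: square saucer 102x101 mm, oblong 138x94 mm, trivet 119x120 mm. The order is oblong to trivet, round to the round saucer, square to the square saucer, then oblong to its own. I'll refine from a wrist hover over the oblong pot first.

```bash
cat >> h.py <<'E'
def hover(r,x,y,yaw,name,z=.24):
    r.reach([x,y,z],[180,0,yaw]); c=r.calibration("wrist"); im=r.grab_frame("wrist")
    cv2.imwrite(f"pics/{name}.png",im); np.savez(f"pics/{name}.npz",intrinsics=c["intrinsics"],R=c["R"],t=c["t"]); return im,c
E
python3 - <<'E'
from station import r
from h import *
for yaw in(-43.9,136.1):
    q=r.ik([.668,.137,.24],[180,0,yaw]); print(yaw,None if q is None else np.round(q,0))
yaw=-43.9
im,c=hover(r,.668,.137,yaw,"w1")
print(r.get_ee_pos(),r.get_tool_rot(),r.get_clock(),np.round(r.get_qpos()))
E
```

```text
-43.9 [-41.  42.  43.  83. -29.  67. -38.]
136.1 [-14.  35.  -4.  81.   2.  64. 118.]
[0.66776219 0.13809257 0.23991562] [-1.79991960e+02  2.69019987e-02 -4.37986530e+01] 2.6333 [-41.  42.  43.  83. -29.  67. -38.]
```

View pics/w1.png

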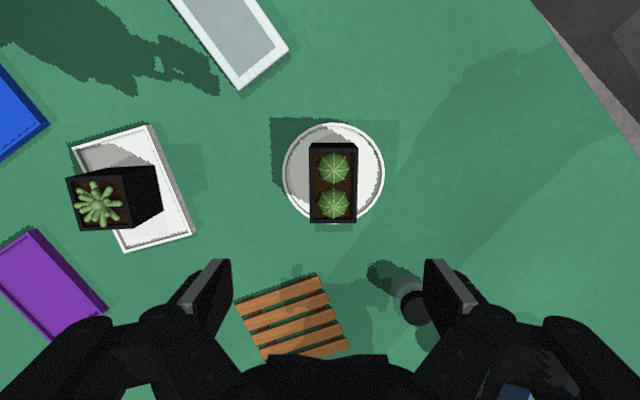

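The wrist view shows the oblong pot's rim at about columns 309–357 and rows 143–222, inside the round saucer centred near (334,172). The square pot is at the left. I'll measure these now.

```bash
python3 - <<'E'
from h import *
c=np.load("pics/w1.npz"); im=cv2.imread("pics/w1.png"); hsv=cv2.cvtColor(im,cv2.COLOR_BGR2HSV)
# saucer: white + pot contours -> ellipse; pot dark mask
W=((hsv[...,1]<70)&(hsv[...,2]>90)).astype(np.uint8)
sub=np.zeros_like(W); sub[110:235,270:400]=W[110:235,270:400]
P=np.concatenate(cv2.findContours(sub,cv2.RETR_EXTERNAL,cv2.CHAIN_APPROX_NONE)[0])
(cc,rad)=cv2.minEnclosingCircle((ray(c,P[:,0],.014)[:,:2]*1000).astype(np.float32)); print("saucer circ",cc,rad)
B=(hsv[...,2]<70).astype(np.uint8); sub=np.zeros_like(W); sub[130:235,295:370]=B[130:235,295:370]
ks=cv2.findContours(sub,cv2.RETR_EXTERNAL,cv2.CHAIN_APPROX_NONE)[0]
for k in ks:
    if cv2.contourArea(k)>200: print(cv2.boundingRect(k),rect(ray(c,k[:,0],.072)))
print("hand corners",np.round(ray(c,[[309,143],[357,143],[357,222],[309,222]],.072),4).tolist())
cv2.imwrite("pics/w1z.png",cv2.resize(im[100:250,260:410],None,fx=4,fy=4,interpolation=cv2.INTER_CUBIC))
E
```

```text
saucer circ (672.736328125, 133.15762329101562) 60.26245880126953
(309, 143, 49, 80) (0.6736, 0.1355, 79.5, 46.8, 46.5)
hand corners [[0.6845, 0.1799, 0.072], [0.7174, 0.1483, 0.072], [0.664, 0.0897, 0.072], [0.6287, 0.1235, 0.072]]
```

View pics/w1z.png

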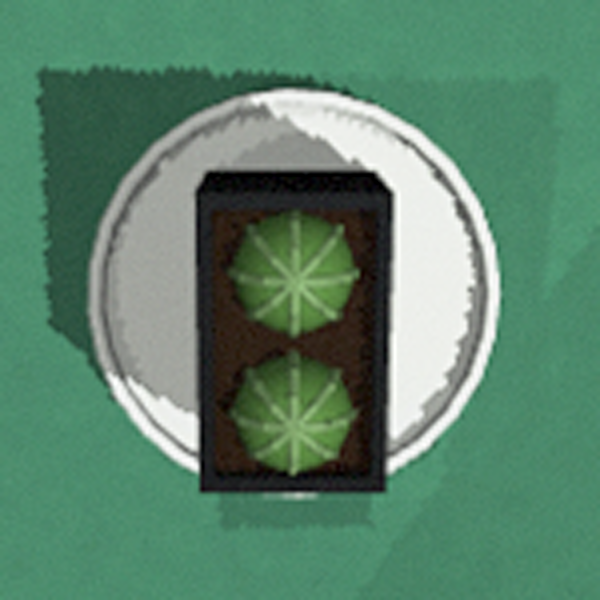

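The numbers agree: circle radius 60.3 mm against 60 expected, and the pot centre is at about (0.672, 0.134). The visible far wall accounts for the 4 mm of extra length. I'll pick the oblong pot and set it on the trivet.

```bash
cat >> h.py <<'E'
ZG=.031
def pick(r,x,y,yaw):
    p=r.get_ee_pos(); r.command_gripper(1.0)
    r.reach([x,y,.17],[180,0,yaw]); r.move_linear([x,y,ZG],rate=.12)
    print("at",np.round(r.get_ee_pos(),4),"f",np.round(r.get_force(),1))
    r.command_gripper(0.0); print("opening",round(r.get_opening(),3),"->mm~",round(85*r.get_opening(),1),"f",np.round(r.get_force(),1))
    r.move_linear([x,y,.19],rate=.12); print("lifted f",np.round(r.get_force(),1),"open",round(r.get_opening(),3))
def place(r,x,y,yaw,dz=.0008):
    r.reach([x,y,.19],[180,0,yaw]); print("over f",np.round(r.get_force(),1))
    r.move_linear([x,y,.06],rate=.15); r.move_linear([x,y,ZG+dz],rate=.04)
    print("at",np.round(r.get_ee_pos(),4),np.round(r.get_tool_rot(),1),"f",np.round(r.get_force(),1))
    r.command_gripper(1.0); r.pause(.1); r.move_linear([x,y,.19],rate=.15); print("open",r.get_opening(),"t",r.get_clock())
E
python3 - <<'E'
from station import r
from h import *
pick(r,.672,.134,-43.5)
print(r.get_clock())
for p,y in(((.49,.021),-43.5),((.49,.021),-28),((.4905,.282),-28),((.463,-.2785),8.6),((.4905,.282),-43.5)):
    for dz in(.031,.19):
        q=r.ik([*p,dz],[180,0,y]); print(p,y,dz,None if q is None else np.round(q))
im=r.grab_frame("wrist");cv2.imwrite("pics/w2.png",im)
E
```

```text
at [0.6725 0.1341 0.0318] f [-0.5 -0.  -0.2]
opening 0.556 ->mm~ 47.3 f [-1.4  0.8  5.8]
lifted f [ 0.1  0.2 -1.7] open 0.552
6.4583
(0.49, 0.021) -43.5 0.031 [-30.  41.  28. 120. -41.  28. -14.]
(0.49, 0.021) -43.5 0.19 [-43.  28.  46. 116. -27.  48. -26.]
(0.49, 0.021) -28 0.031 [-28.  41.  25. 120. -38.  27.  -1.]
(0.49, 0.021) -28 0.19 [-41.  26.  42. 115. -24.  47. -13.]
(0.4905, 0.282) -28 0.031 [-56.  46.  29. 109. -38.  35. -30.]
(0.4905, 0.282) -28 0.19 [-64.  33.  41. 105. -27.  52. -39.]
(0.463, -0.2785) 8.6 0.031 [ 12.  41.  18. 113. -25.  30.  56.]
(0.463, -0.2785) 8.6 0.19 [  3.  28.  30. 108. -18.  49.  51.]
(0.4905, 0.282) -43.5 0.031 [-58.  47.  32. 109. -41.  36. -43.]
(0.4905, 0.282) -43.5 0.19 [-66.  35.  44. 105. -30.  53. -52.]
```

```bash
sleep 1
```

```text
(no output)
```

View pics/w2.png

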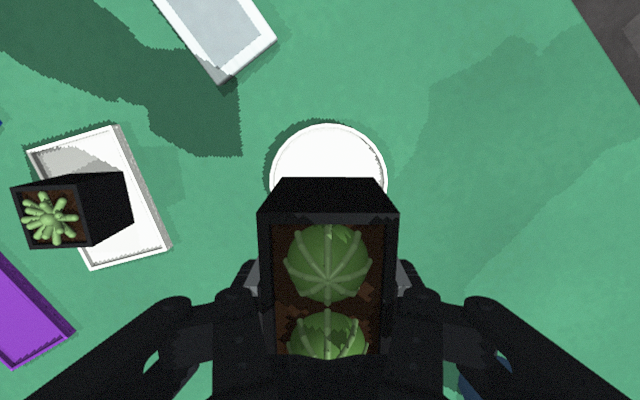

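The pot is held square in the jaws (opening 47 mm, about 1.7 N of weight). I'll place it on the trivet, then hover over the round pot.

```bash
python3 - <<'E'
from station import r
from h import *
place(r,.49,.021,-28)
cv2.imwrite("pics/w3.png",r.grab_frame("wrist"))
im,c=hover(r,.463,-.274,8.6,"w4")
print(r.get_ee_pos(),r.get_clock())
E
```

```text
over f [ 1.   1.5 -1.6]
at [0.49   0.0209 0.0317] [180.   0. -28.] f [-0.2  0.6 -2.1]
open 1.002973175157055 t 11.025
[ 0.46349405 -0.27267096  0.23952385] 12.275
```

```bash
sleep 1
```

```text
(no output)
```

View pics/w3.png

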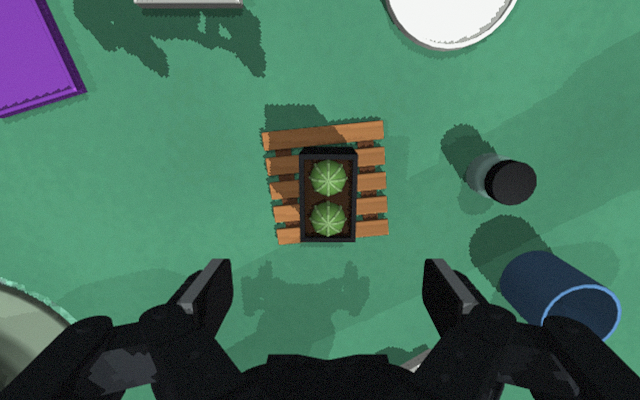

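View pics/w4.png

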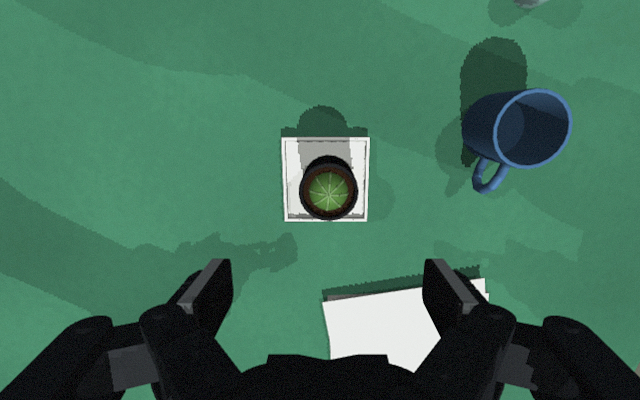

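The oblong pot stands upright on the trivet. In the wrist view the round pot's rim is centred near (328,190), inside the square saucer at columns 281–369 and rows 137–221.

```bash
python3 - <<'E'
from h import *
c=np.load("pics/w4.npz"); im=cv2.imread("pics/w4.png"); hsv=cv2.cvtColor(im,cv2.COLOR_BGR2HSV)
W=((hsv[...,1]<70)&(hsv[...,2]>90)).astype(np.uint8)
sub=np.zeros_like(W); sub[125:235,265:385]=W[125:235,265:385]
P=np.concatenate(cv2.findContours(sub,cv2.RETR_EXTERNAL,cv2.CHAIN_APPROX_NONE)[0])
print("saucer",rect(ray(c,P[:,0],.014)))
B=(~((hsv[...,1]<70)&(hsv[...,2]>90))&((hsv[...,2]<70))).astype(np.uint8); s=np.zeros_like(W); s[145:220,292:364]=B[145:220,292:364]
k=max(cv2.findContours(s,cv2.RETR_EXTERNAL,cv2.CHAIN_APPROX_NONE)[0],key=cv2.contourArea); print(cv2.boundingRect(k))
kk=k[k[:,0,1]>192]  # lower half: rim silhouette
X=ray(c,kk[:,0],.072)[:,:2]
A=np.c_[2*X,np.ones(len(X))];b=(X**2).sum(1);s=np.linalg.lstsq(A,b,rcond=None)[0]
print("rim",s[:2],np.sqrt(s[2]+s[0]**2+s[1]**2))
print(ray(c,[[328,190]],.072))
cv2.imwrite("pics/w4z.png",cv2.resize(im[120:240,260:390],None,fx=4,fy=4,interpolation=cv2.INTER_CUBIC))
E
```

```text
saucer (0.461, -0.2796, 100.7, 99.4, 8.6)
(299, 155, 59, 65)
rim [ 0.46428977 -0.2791052 ] 0.028394919774131056
[[ 0.46389118 -0.27674932  0.072     ]]
```

```bash
sleep 1
```

```text
(no output)
```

View pics/w4z.png

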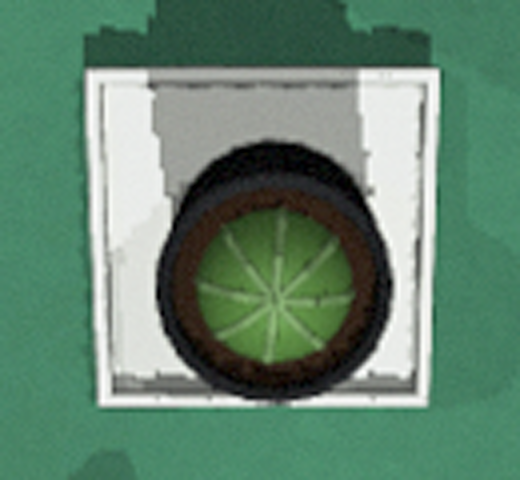

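The round pot is at (0.464, −0.278). The square saucer reads (0.461, −0.280) here and (0.463, −0.2785) from the top, which agree. I'll move the round pot to the round saucer.

```bash
python3 - <<'E'
from station import r
from h import *
pick(r,.464,-.278,8.6)
place(r,.673,.133,-20)
im,c=hover(r,.668,.137,-43.5,"w5")
im,c=hover(r,.4914,.2829,-43.5,"w6")
print(r.get_clock())
E
```

```text
at [ 0.4644 -0.2782  0.0316] f [-0.2 -0.1  0.6]
opening 0.697 ->mm~ 59.2 f [-2.2  1.9 15.7]
lifted f [-0.3  1.4 -1.4] open 0.697
over f [-0.5 -1.1 -1. ]
at [0.6726 0.133  0.032 ] [ 1.8e+02  1.0e-01 -2.0e+01] f [-7.2  0.6 10.1]
open 1.0005660845682838 t 21.2917
22.775
```

```bash
sleep 1
```

```text
(no output)
```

View pics/w5.png

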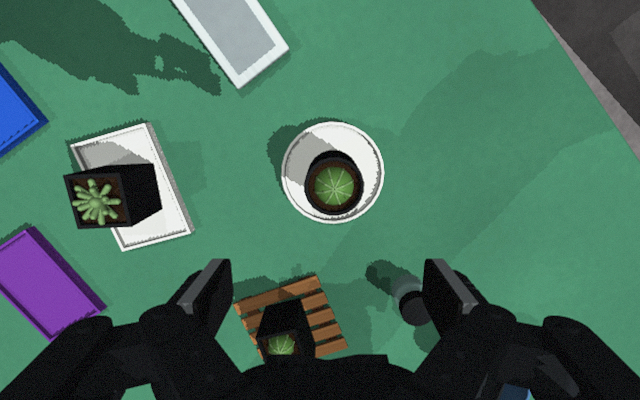

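View pics/w6.png

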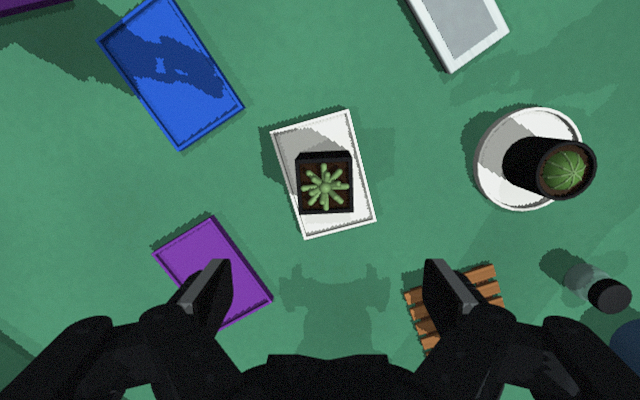

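The round pot now stands in the round saucer, rim near (334,187) in w5. In w6 the square pot's rim is at about columns 296–353 and rows 158–213, in the oblong saucer centred near (322,174). I'll measure both.

```bash
python3 - <<'E'
from h import *
def meas(f,box,z=.014):
    c=np.load(f"pics/{f}.npz"); im=cv2.imread(f"pics/{f}.png"); hsv=cv2.cvtColor(im,cv2.COLOR_BGR2HSV)
    x0,x1,y0,y1=box; W=((hsv[...,1]<70)&(hsv[...,2]>90)).astype(np.uint8)
    s=np.zeros_like(W); s[y0:y1,x0:x1]=W[y0:y1,x0:x1]
    P=np.concatenate([k for k in cv2.findContours(s,cv2.RETR_EXTERNAL,cv2.CHAIN_APPROX_NONE)[0] if len(k)>20])
    X=ray(c,P[:,0],z); print(f,"saucer",rect(X),cv2.minEnclosingCircle((X[:,:2]*1000).astype(np.float32)))
    B=((hsv[...,2]<70)).astype(np.uint8); s=np.zeros_like(W); s[y0:y1,x0:x1]=B[y0:y1,x0:x1]
    k=max(cv2.findContours(s,cv2.RETR_EXTERNAL,cv2.CHAIN_APPROX_NONE)[0],key=cv2.contourArea); print("dark",cv2.boundingRect(k),rect(ray(c,k[:,0],.072)))
    cv2.imwrite(f"pics/{f}z.png",cv2.resize(im[y0:y1,x0:x1],None,fx=4,fy=4,interpolation=cv2.INTER_CUBIC)); return c,k
c,k=meas("w5",(270,395,112,230))
kk=k[k[:,0,1]>190]; X=ray(c,kk[:,0],.072)[:,:2]
s=np.linalg.lstsq(np.c_[2*X,np.ones(len(X))],(X**2).sum(1),rcond=None)[0]; print("rim",s[:2],np.sqrt(s[2]+s[0]**2+s[1]**2), ray(c,[[334.5,187.5]],.072))
c,k=meas("w6",(262,385,100,245))
E
```

```text
w5 saucer (0.6731, 0.1332, 119.3, 119.5, 46.6) ((672.8056030273438, 133.07217407226562), 60.29933166503906)
dark (305, 150, 58, 65) (0.6748, 0.1347, 64.1, 56.4, 46.6)
rim [0.67218206 0.13179409] 0.028393266513630142 [[0.67233984 0.13064916 0.072     ]]
w6 saucer (0.4884, 0.2811, 136.7, 92.8, 62.1) ((488.60467529296875, 281.23016357421875), 81.6324691772461)
dark (295, 150, 58, 65) (0.4928, 0.286, 62.0, 54.9, 49.3)
```

```bash
sleep 1
```

```text
(no output)
```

View pics/w6z.png

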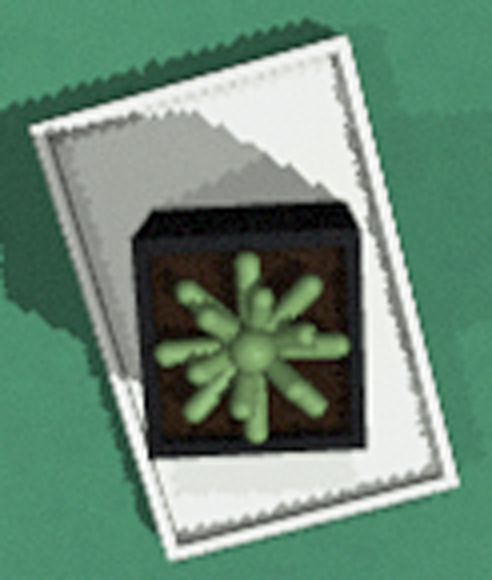

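View pics/w5z.png

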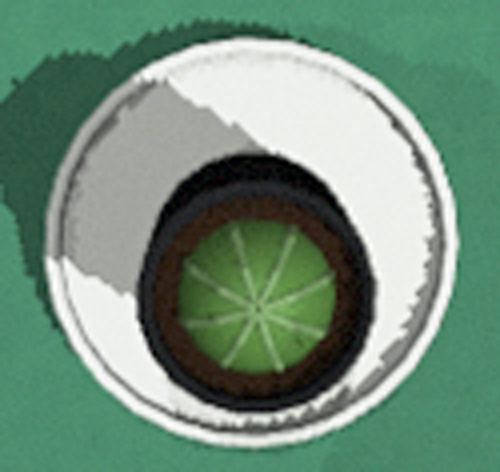

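The round pot sits about 2 mm from its saucer centre. I'll take the square pot's rim corners from the zoom: (133,242), (358,232), (366,446) and (150,456).

```bash
python3 - <<'E'
from h import *
c=np.load("pics/w6.npz")
k=np.array([[133,242],[358,232],[366,446],[150,456]])/4+[262,100]
X=ray(c,k,.072)[:,:2]; print(X.mean(0),rect(X),[np.round(np.linalg.norm(X[i]-X[i-1])*1000,1) for i in range(4)])
for i in range(4): d=X[i]-X[i-1]; print(np.degrees(np.arctan2(d[1],d[0]))%90)
from station import r
for x,y,yaw in((.462,-.279,8.6),(.462,-.279,-81.4),(.49,.28,-41),(.49,.28,-27.9)):
    q=r.ik([x,y,.031],[180,0,yaw]);print(np.round(q) if q is not None else None)
E
```

```text
[0.49084788 0.28255109] (0.4909, 0.2825, 54.2, 54.9, 49.2) [np.float64(54.2), np.float64(54.3), np.float64(54.0), np.float64(54.7)]
49.43761855848783
49.002276108866376
49.814280633787575
49.22579181336414
[ 10.  42.  21. 113. -29.  30.  60.]
[  1.  46.  34. 113. -45.  35. -15.]
[-59.  48.  35. 110. -44.  37. -37.]
[-58.  47.  32. 110. -41.  36. -27.]
```

The corners are consistent: 54 mm sides, all at 49.3°. I'll move the square pot to the square saucer.

```bash
python3 - <<'E'
from station import r
from h import *
pick(r,.4908,.2825,-40.7)
place(r,.462,-.279,8.6)
im,c=hover(r,.463,-.274,8.6,"w7")
im,c=hover(r,.49,.021,-28,"w8")
print(r.get_clock())
E
```

```text
at [0.4911 0.2827 0.0316] f [0.4 1.2 0.2]
opening 0.647 ->mm~ 55.0 f [-3.3 -0.3  8.6]
lifted f [ 0.1 -0.5 -2.2] open 0.649
over f [ 0.1 -0.  -3.4]
at [ 0.4619 -0.2791  0.0316] [-180.     0.     8.6] f [-0.4  0.8 -2.8]
open 0.9985407709589623 t 32.1667
33.7167
```

```bash
sleep 1
```

```text
(no output)
```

View pics/w7.png

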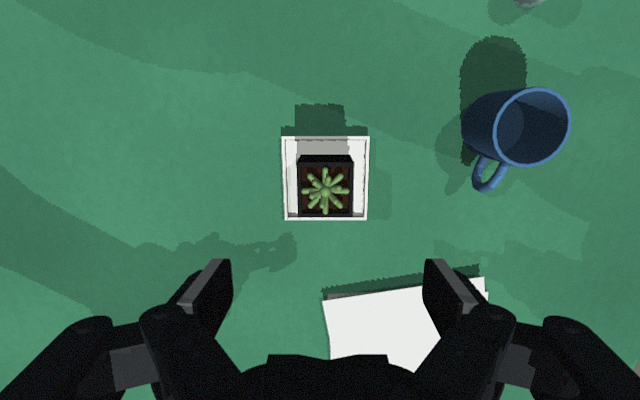

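View pics/w8.png

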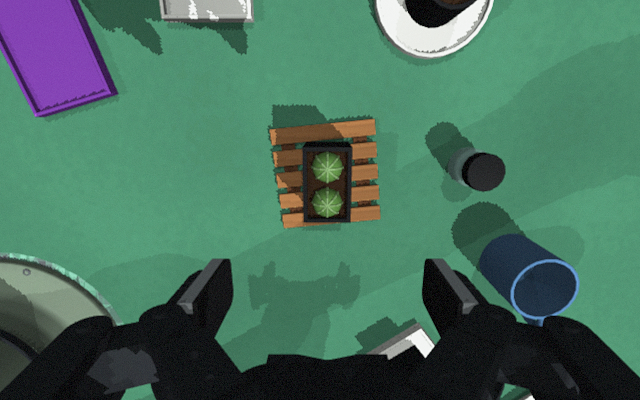

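The square pot is centred and aligned in its saucer. The oblong pot stands square on the trivet where it was put. I'll measure it, then move it to the oblong saucer.

```bash
python3 - <<'E'
from station import r
from h import *
c=np.load("pics/w8.npz")
X=ray(c,[[304,147],[352,147],[351,222],[304,222]],.072)[:,:2]; p=X.mean(0);print(p,rect(X))
assert np.hypot(*(p-[.49,.021]))<.005
pick(r,.490,.021,-28)
place(r,.489,.2812,-27.9)
im,c=hover(r,.49,.282,-27.9,"w9")
r.reach([.4,.45,.3],[180,0,0])
cv2.imwrite("pics/top9.png",r.grab_frame("top"));cv2.imwrite("pics/scene9.png",r.grab_frame("scene"))
print(r.get_clock())
a=cv2.imread("pics/top9.png")
cv2.imwrite("pics/top9z.png",cv2.resize(a[110:260,240:490],None,fx=3.2,fy=3.2,interpolation=cv2.INTER_CUBIC))
E
```

```text
[0.490582   0.01961648] (0.4904, 0.0197, 75.5, 47.9, 62.0)
at [0.4903 0.0211 0.0315] f [ 0.5 -0.8  0.8]
opening 0.558 ->mm~ 47.5 f [-2.4 -0.2 10.3]
lifted f [-1.1 -0.6 -2.1] open 0.555
over f [ 0.2  0.  -2.4]
at [0.489  0.2811 0.0316] [180.   -0.  -27.9] f [-0.9  0.4 -2.3]
open 0.998829285767544 t 42.2083
43.4917
```

```bash
sleep 1
```

```text
(no output)
```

View pics/w9.png

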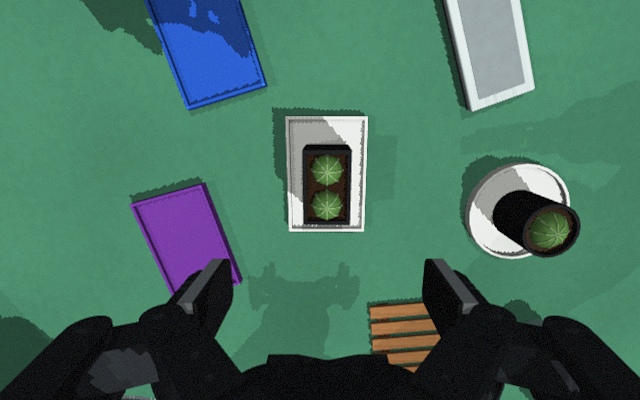

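View pics/top9z.png

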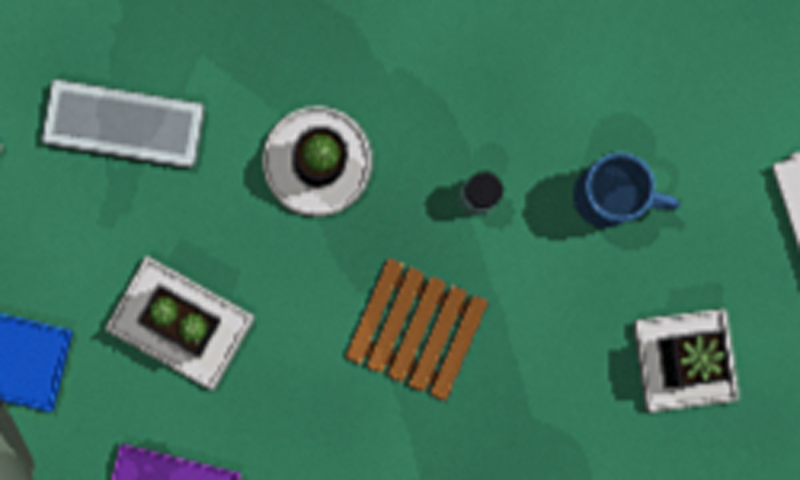

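View pics/scene9.png

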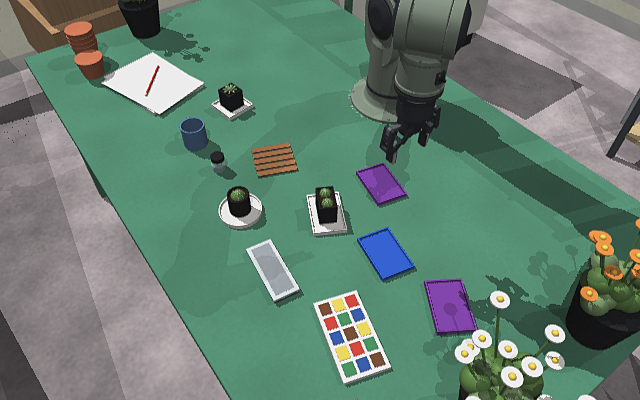

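All three pots stand upright in their own saucers, and the ink jar, mug and tin haven't moved in the images. I'll check the final offsets numerically before handing in.

```bash
python3 - <<'E'
from h import *
c=np.load("pics/w9.npz")
print("obl pot",rect(ray(c,[[303.5,149.5],[351,149.5],[350,223.5],[304,223.5]],.072)))
def sau(f,box):
    im=cv2.imread(f"pics/{f}.png"); c=np.load(f"pics/{f}.npz"); h=cv2.cvtColor(im,cv2.COLOR_BGR2HSV); x0,x1,y0,y1=box
    W=((h[...,1]<70)&(h[...,2]>90)).astype(np.uint8); s=np.zeros_like(W); s[y0:y1,x0:x1]=W[y0:y1,x0:x1]
    P=np.concatenate([k for k in cv2.findContours(s,cv2.RETR_EXTERNAL,cv2.CHAIN_APPROX_NONE)[0] if len(k)>20]); print(f,"saucer",rect(ray(c,P[:,0],.014)))
    cv2.imwrite(f"pics/{f}z.png",cv2.resize(im[y0:y1,x0:x1],None,fx=4,fy=4,interpolation=cv2.INTER_CUBIC))
sau("w9",(270,385,105,242)); sau("w7",(265,385,125,230))
c=np.load("pics/w7.npz"); print("sq pot",rect(ray(c,[[298,162],[354,162],[353,216],[299,216]],.072)))
E
```

```text
obl pot (0.4895, 0.2804, 74.9, 47.0, 62.1)
w9 saucer (0.4885, 0.2812, 135.3, 92.7, 62.1)
w7 saucer (0.4609, -0.2794, 100.5, 100.6, 8.7)
sq pot (0.4621, -0.2781, 54.8, 54.9, 8.6)
```

```bash
sleep 1
```

```text
(no output)
```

View pics/w9z.png

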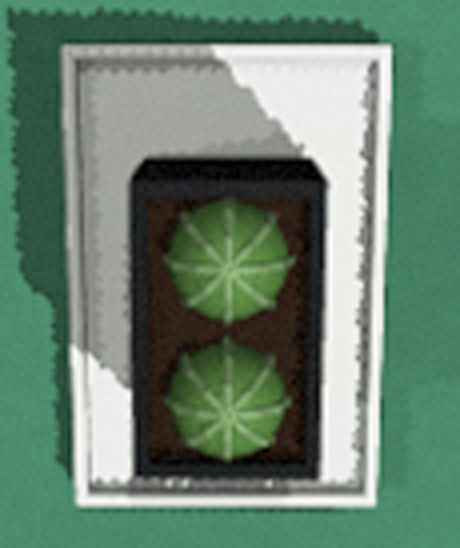

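View pics/w7z.png

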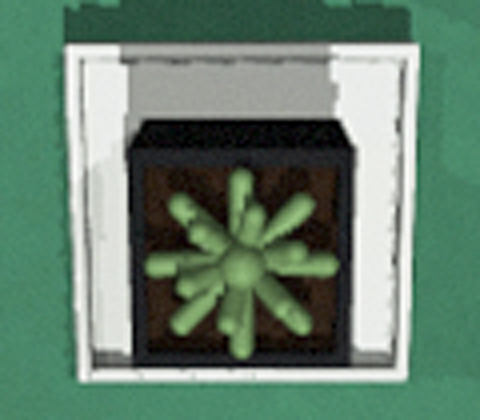

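All offsets are within about 2 mm, with the sides parallel to within 0.1°.

```bash
python3 - <<'E'
from station import r
print(r.sign_off(), r.get_clock())
E
```

```text
the job is handed in; nothing more can be done
the job is handed in; nothing more can be done
```

All three pots are in their own saucers, upright and released, and the job is handed in. The clock read about 43.5 s of the allowed 109 s at the last reading. The sign-off reports no verdict, so what follows is my own measurement.

I set the oblong pot on the trivet first, then moved the round pot to the round saucer and the square pot to the square saucer. Last, I moved the oblong pot from the trivet to the oblong saucer.

| Pot | Offset from saucer centre | Alignment with saucer sides |
|---|---|---|
| Round | about 2 mm | not applicable |
| Square | about 2 mm | within about 0.1° |
| Oblong | about 1 mm | within about 0.1° |

- **Round pot check:** these offsets come from the wrist camera. I measured the round pot right after placing it. The final top and scene views, checked by eye, still show it standing there.
- **Bystanders:** the ink jar, mug and pencil tin look unmoved in the before and after pictures, judged by eye.
- **Arm:** it was raised and clear of everything at hand-in.
- **Placing force:** setting the round pot down showed a brief force of about 10 N; the other two were within 3 N.
- **Disagreements:** none of the checks failed. The top and wrist cameras differed by 2 to 3 mm on the square and oblong saucer centres, well inside the 14 mm limit.

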